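# Pop the battery hatch of the steriliser's temperature recorder

## Task

Of the two temperature recorders on the bench, the one with the red lamp needs new cells: open its battery hatch by pressing the orange dot once with a closed fingertip, gently, all the way in until the push-push latch lets go, then draw the finger away so that the hatch springs up by itself. Stay clear of it for at least two seconds to see that it stays wide open; do not push it down again. Nothing is to be gripped, lifted or shoved: leave the recorder where it sits and do not touch the green-lamp recorder, the two spare cells or the bottle.

Things in the scene. Friction and masses are not known exactly. Their poses are not given: they have to be found in the camera images.
- recorder_red: The recorder to work on: light grey box, 130 mm deep (its x), 170 wide (its y), case top 56 above the bench, 1.1 kg, loose on rubber feet; red lamp (11 mm dome) on top at x -47, y +67 mm. Origin: centre of its underside; x from front to back, y to its left, z up. A dark battery hatch, 80 (x) by 73 mm (y), fills the right half of the top (centre y -40), 6 mm proud; a dark screen the left half.
- hinge_red (a point): Middle of the hatch's hinge line, which lies along the recorder's y at x +30, y -40 mm, 59 mm above the bench. The hatch runs from here towards the front; its free edge, with the orange dot near it, is 80 mm away at x -50 mm.
- mark_red (a point): Centre of the orange press dot (18 mm across) on the upper face of the red-lamp recorder's hatch: 62 mm above the bench when shut, 64 mm from the hinge line, 16 mm from the free edge, the push-push latch under it. Its axes are the hatch's: z out of the upper face, x from the dot towards the hinge. Moves with the hatch.
- hatch_red (a joint): Hatch angle (rad): 0 to 0.01 shut and latched (start), 1.3 fully open. About 3 N at the dot pushes it in; the latch lets go 2 to 3 mm in (-0.03 to -0.045), hard stop 4.7 mm in (-0.0735). When the finger then withdraws, a damped spring lifts the free edge up and towards the recorder's back (+x), fully open in about 3 s and held there. Pressed all the way down again it latches shut.
- follower_red (a joint): Sideways position (m) of the steel follower pin inside the red-lamp recorder's latch, hidden under the hatch: 0 to 0.001 while latched, 0.002 to 0.009 once the latch has let go, about 0.004 with the hatch open; it goes below zero only when an open hatch is pushed down again to be latched.
- recorder_green: The other recorder, same model, sizes and axes, but with a green lamp; to be left alone, shut.
- mark_green (a point): Orange dot on the hatch of the green-lamp recorder (not to be pressed).
- hatch_green (a joint): Angle (rad) of the green-lamp recorder's hatch: 0 shut.
- cell_a: Spare battery cell, 14.5 mm diameter, 50.5 mm tall, black and copper, standing loose on its flat end on the bench in front (-x side) of the red-lamp recorder; origin at the centre of its underside.
- cell_b: Second spare cell, the same as cell_a.
- grow_bottle: Brown grow bottle with a white cap, 80 mm diameter, 150 mm tall, standing loose on the bench at the robot's right; origin at the centre of its underside.
Mind the look-alikes: they are no part of the job. There is more than one size of the grow_bottle; the one meant has the size given above.

How it is judged:
By the outcome, as a careful person would: the job done as asked, in the order asked, and still so for the second after the job is handed in, with the robot touching nothing.
It also fails if it takes over 45 s, if anything falls off the work surface, if the arm or the gripper's body presses on something with over 40 N, if the wrist force passes 120 N, or if a joint passes its speed limit or range.

## Robot

A 6-joint arm with a two-finger parallel gripper is mounted at the origin on the work surface. World frame = base frame: x ahead of the robot, y to its left, z up, the work surface at z = 0. Lengths are in mm, angles in rad, forces in N, time in s.
With the tool pointing down it reaches from about 350 to 775 mm from the base axis. Payload 5.5 kg.
Tool frame: the origin (TCP) lies on the centre line of the jaws, within the pads' length; the fingertips stand finger_overhang ahead of it and the grasp point (between the pads) lies 5 mm behind it (finger_overhang is the distance from the TCP to the fingertips, in mm); z points along the fingers, y is the direction in which the jaws open and shut (so a half turn about z gives the same grasp; the last joint's range is limited). The gripper opens to 85 mm and grips with 20 to 120 N. Pads are 22 mm wide; open, the fingers measure 114 mm over their backs; the gripper's body (76 mm by 85 mm) begins 54 mm behind the grasp point. The pads swing forward as they close: fully open they stand 13 mm farther back than shut.
Start: joints at [1.033, 0.313, 0.046, 1.304, 0, 1.431], TCP at [222.777, 530.133, 245.323] pointing down, gripper open.
Joint ranges: [-2.76, 2.76], [-0.86, 1.69], [-1.03, 1.26], [-2.2, 2.34], [-1.47, 1.5], [-3.14, 3.14]. Speed limits (rad/s): [2.57, 2.57, 3.14, 3.14, 3.14, 3.14].

## Interface

Orientations are given as a unit quaternion [x, y, z, w].
In Python, from bench import * gives the robot as it stands. The module is installed in compiled form; this text tells all that it offers.
- The arm moves only by the tool send_rows, never from a script. Its argument "moves" is text: rows parted by semicolons, each of 7 numbers parted by spaces: the opening, from -1 (shut) to 1 (fully open), so that 0 is half open, then the shift along the tool's x, y, z in m, then the turn, a rotation vector about the tool's x, y, z in degrees. A call has 1 to 20 rows; each row is the pose to reach, as a shift and turn from the pose measured when the call began, along the tool's axes at that moment; what a row does not reach only later rows make up. A row lasts 1/12 s, in which the tool goes at most 41.7 mm and 7.16 degrees, less where a joint would pass 70% of its speed; a pose out of reach is approached as far as the arm can. A call with a gripper value outside its range is refused whole. The fingers move at their own pace and stop on an object; "newtons" is the grip in N (left out, the last holds). Time passes only in rows, so rows that repeat a pose let the fingers close. It gives the time, the measured TCP pose, the force and the opening at its end, in the units of the state.
- get_obs(): the state, without advancing time (a new reading comes with each control period).
- get_image(name): name is "scene" or "top" or "wrist"; returns a dict with "image" (384x512x3 uint8, red, green, blue), "camera_matrix" (3x3 intrinsics, pixels), "R" (3x3) and "t" (3): a world point X has camera coordinates R X + t. Camera axes: x right, y down, z forward; pixel columns grow to the right and rows downward; lengths in mm; the calibration is good to about 2 mm. A picture is of the moment at which its call begins. There is no depth.
- sign_off(): hands the job in, once; it reports no verdict.
The state is a dict: "t": time; "q": joint angles; "qd": joint speeds; "effort": joint torques, N m; "tool_pos": TCP position; "tcp_rot": TCP orientation; "wrist_force": force on the tool from outside, world axes, zero at the start; "wrist_torque": the same for the moment, N m; "finger_gap": opening from 0.0 (shut) to 1.0 (fully open).
Only numpy, scipy, OpenCV 4.12 (cv2) and the standard library are available. Lean on these libraries where they do the work, as an engineer would, in place of code of your own. Each camera call takes 0.05 s, during which the arm holds its last target.

## Working session

There is one attempt and no reset: what is moved stays moved. The work goes in short steps, Python scripts to look and compute and a tool call to move; the robot and the scene stay as the last step left them, time stands still between calls to the robot, and variables do not carry over. Pictures are saved under pics/ and viewed, and the job is handed in when it is done.

Besides the shell and the picture viewer there is one more tool, called after "Request:" as name(argument=value, ...) on one line, values as JSON. send_rows: Moves the arm, as the interface text tells. Its arguments: {"type":"object","properties":{"moves":{"type":"string"},"newtons":{"type":"number"}},"required":["moves"]}

```bash
mkdir -p pics; python3 - <<'E'
from bench import *
import cv2,pickle
o=get_obs();print({k:(v if not hasattr(v,'round') else v) for k,v in o.items()})
for n in ["scene","top","wrist"]:
    d=get_image(n);pickle.dump(d,open(f"pics/{n}0.pkl","wb"));cv2.imwrite(f"pics/{n}0.png",d["image"][:,:,::-1])
    print(n,d["camera_matrix"],d["R"],d["t"])
E
```

```text
{'t': 0.0, 'q': array([1.03338842e+00, 3.13987755e-01, 4.49832860e-02, 1.30356863e+00,
       3.19744074e-06, 1.43120341e+00]), 'qd': array([-4.78156258e-04,  1.26839052e-03,  3.44530868e-04,  1.10822634e-03,
       -2.30936239e-03, -9.56238054e-05]), 'effort': array([-1.90667255e-03, -4.80628610e+01,  2.98535603e+01,  1.94137869e-02,
       -2.64098026e-04, -1.48560025e-05]), 'tool_pos': array([222.51889457, 529.68817985, 244.41778084]), 'tcp_rot': array([ 1.97598411e-01,  9.80282652e-01, -8.37440604e-04, -2.96516314e-04]), 'wrist_force': array([ 0.38230209,  0.42387849, -0.25879847]), 'wrist_torque': array([ 0.00967253,  0.02140378, -0.03513637]), 'finger_gap': 1.0001911698750148}
scene [[443.93391113   0.         251.30245831]
 [  0.         443.93391113 197.7724629 ]
 [  0.           0.           1.        ]] [[ 0.29448803  0.95554738  0.01435258]
 [ 0.70939004 -0.20851269 -0.67326684]
 [-0.64034567  0.2084506  -0.73926029]] [  10.63013312 -359.46403804 1519.14470771]
top [[385.85311012   0.         254.51685286]
 [  0.         385.85311012 197.6961984 ]
 [  0.           0.           1.        ]] [[-0.00447946 -0.99998317 -0.00368694]
 [-0.98188971  0.00509667 -0.18938483]
 [ 0.18940043  0.00277183 -0.98189602]] [-157.87988577  530.71109904  888.73098824]
wrist [[328.70393633   0.         251.41214445]
 [  0.         328.70393633 194.70490505]
 [  0.           0.           1.        ]] [[ 0.38772227  0.92177503 -0.00149549]
 [ 0.87943245 -0.36942484  0.30020635]
 [ 0.27617025 -0.11771186 -0.95387311]] [-574.04002889  -38.45372219  380.26767535]
```

View pics/scene0.png

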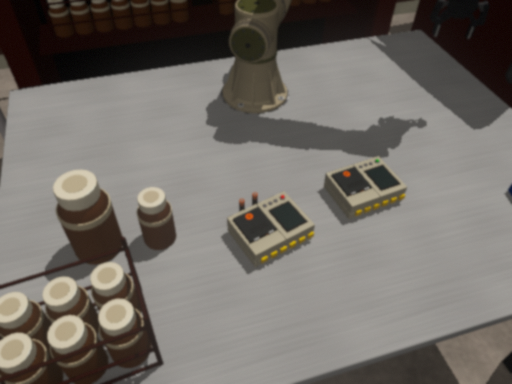

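View pics/top0.png

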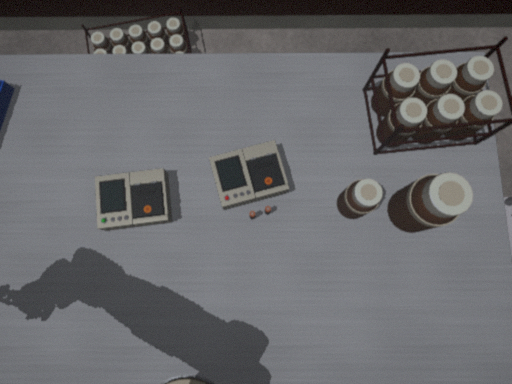

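View pics/wrist0.png

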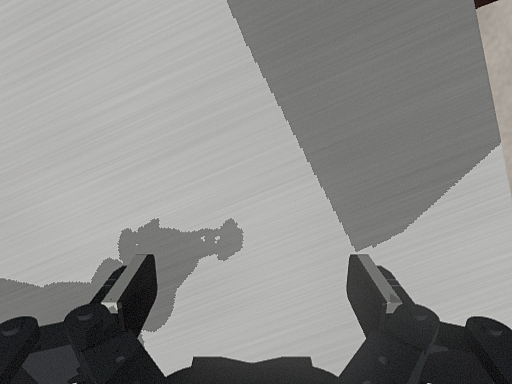

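The scene has two recorders. In the top view one has a red lamp at about (227,198) and its orange dot at (268,181). The other has a green lamp at (104,220) and its dot at (148,209). The cells are at (253,214) and (268,210). Next I'll check with a close crop and measure.

```bash
cat > h.py <<'E'
import numpy as np,cv2
def ray(d,uv,z):
    K,R,t=(np.array(d[k],float) for k in("camera_matrix","R","t"))
    v=R.T@np.linalg.solve(K,[uv[0],uv[1],1]);c=-R.T@t
    return c+v*(z-c[2])/v[2]
def proj(d,X):
    p=np.array(d["camera_matrix"])@(np.array(d["R"])@np.array(X)+np.array(d["t"]));return p[:2]/p[2]
def blobs(d,h0,h1,s=120,v=60,amin=5):
    hsv=cv2.cvtColor(d["image"],cv2.COLOR_RGB2HSV)
    m=cv2.inRange(hsv,(h0,s,v),(h1,255,255))
    n,l,st,c=cv2.connectedComponentsWithStats(m)
    return [(c[i].round(1).tolist(),int(st[i,4])) for i in range(1,n) if st[i,4]>=amin]
def tri(ds,uvs):
    P=[np.array(d["camera_matrix"])@np.c_[d["R"],d["t"]] for d in ds]
    X=cv2.triangulatePoints(P[0],P[1],np.array(uvs[0],float),np.array(uvs[1],float));return (X[:3]/X[3]).ravel()
E
python3 - <<'E'
import pickle;from h import *
D={n:pickle.load(open(f"pics/{n}0.pkl","rb")) for n in("scene","top")}
for n,d in D.items():
    print(n,"or",blobs(d,4,14,170,90),"red",blobs(d,0,3,120,60,3)+blobs(d,170,180,120,60,3),"gr",blobs(d,45,80,80,40,3))
a=cv2.resize(D["top"]["image"][125:235,195:305],(400,400),interpolation=2)
b=cv2.resize(D["scene"]["image"][180:270,220:320],(400,400),interpolation=2)
cv2.imwrite("pics/crop0.png",np.hstack([a,b])[:,:,::-1])
E
```

```text
scene or [([346.2, 173.5], 33), ([248.7, 216.1], 45)] red [([282.0, 196.7], 7)] gr [([377.0, 160.0], 9)]
top or [([267.9, 180.3], 35), ([146.9, 208.5], 35)] red [([226.4, 198.0], 7), ([227.0, 196.5], 4)] gr [([103.4, 219.9], 11)]
```

View pics/crop0.png

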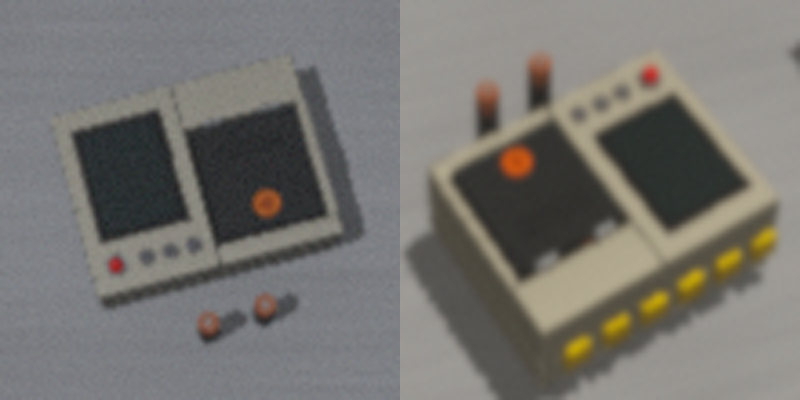

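The crop shows the red-lamp recorder: red lamp at the left front, and the dark hatch with its orange dot on the right. The cells stand just in front of it. Next I'll triangulate.

```bash
python3 - <<'E'
import pickle;from h import *
D={n:pickle.load(open(f"pics/{n}0.pkl","rb")) for n in("scene","top")}
s,t=D["scene"],D["top"]
dot_s,dot_t=(248.7,216.1),(267.9,180.3)
print("tri dot",tri([s,t],[dot_s,dot_t]),"z62",ray(s,dot_s,62),ray(t,dot_t,62))
ls,lt=(282,196.7),(226.6,197.4)
print("lamp",tri([s,t],[ls,lt]),ray(s,ls,60),ray(t,lt,60))
dot=(ray(s,dot_s,62)+ray(t,dot_t,62))/2; lamp=(ray(s,ls,60)+ray(t,lt,60))/2
v=(lamp-dot)[:2];print("dist",np.linalg.norm(v),"(107.8)")
yaw=np.arctan2(v[1],v[0])-np.arctan2(107,-13);print("yaw deg",np.degrees(yaw))
for c in [(253,214),(268.5,209.5)]: print("cell top",ray(t,c,50))
gd=ray(t,(146.9,208.5),62);print("green dot",gd)
x=np.array([np.cos(yaw),np.sin(yaw)]);print("hinge",dot[:2]+64*x,"reach",np.hypot(*dot[:2]))
from bench import get_obs
from scipy.spatial.transform import Rotation as Ro
o=get_obs();R=Ro.from_quat(o["tcp_rot"]).as_matrix();print(R.round(3),o["tool_pos"])
E
```

```text
tri dot [ 570.37823832 -193.81604431   61.63812153] z62 [ 570.53608623 -194.43688374   62.        ] [ 570.48784864 -193.11006233   62.        ]
lamp [529.51656824 -93.67590655  57.11443201] [531.86125934 -95.29831022  60.        ] [529.17015518 -93.20228155  60.        ]
dist 107.2593288129944 (107.8)
yaw deg 14.966933165145894
cell top [ 489.93613136 -156.59768406   50.        ]
cell top [ 500.75046229 -194.15617964   50.        ]
green dot [502.71554408  97.16583159  62.        ]
hinge [ 632.34076977 -177.24473435] reach 602.5214218933002
[[-0.922  0.387 -0.001]
 [ 0.387  0.922 -0.001]
 [ 0.    -0.001 -1.   ]] [222.57163995 529.78480219 244.59530431]
```

The dot is at (570.5, -193.8, 62). The views agree to about 1.3 mm, and the dot-to-lamp distance is 107.3 mm against 107.8 expected. Recorder yaw is about 15°. I'll close the gripper and move above the dot at the current height, with the jaw axis along the recorder's y.

Request:
send_rows(moves="-1 -0.601 -0.532 0 0 0 -37.8;-1 -0.601 -0.532 0 0 0 -37.8;-1 -0.601 -0.532 0 0 0 -37.8;-1 -0.601 -0.532 0 0 0 -37.8;-1 -0.601 -0.532 0 0 0 -37.8;-1 -0.601 -0.532 0 0 0 -37.8;-1 -0.601 -0.532 0 0 0 -37.8;-1 -0.601 -0.532 0 0 0 -37.8;-1 -0.601 -0.532 0 0 0 -37.8;-1 -0.601 -0.532 0 0 0 -37.8;-1 -0.601 -0.532 0 0 0 -37.8;-1 -0.601 -0.532 0 0 0 -37.8;-1 -0.601 -0.532 0 0 0 -37.8;-1 -0.601 -0.532 0 0 0 -37.8;-1 -0.601 -0.532 0 0 0 -37.8;-1 -0.601 -0.532 0 0 0 -37.8;-1 -0.601 -0.532 0 0 0 -37.8;-1 -0.601 -0.532 0 0 0 -37.8;-1 -0.601 -0.532 0 0 0 -37.8;-1 -0.601 -0.532 0 0 0 -37.8", newtons=20)

```text
t: 1.82
tool_pos: [571.5, -197.2, 244.4]
tcp_rot: [-0.13, 0.992, -0.001, -0.0]
wrist_force: [0.8, 1.0, 0.5]
finger_gap: 0.004
```

```bash
python3 - <<'E'
from bench import *
import cv2,pickle;from h import *
from scipy.spatial.transform import Rotation as Ro
o=get_obs();R=Ro.from_quat(o["tcp_rot"]).as_matrix();print(o["t"],R.round(3),o["tool_pos"],o["q"].round(3),o["qd"].round(2),o["wrist_force"])
d=get_image("wrist");pickle.dump(d,open("pics/wrist1.pkl","wb"));cv2.imwrite("pics/wrist1.png",d["image"][:,:,::-1])
print(blobs(d,4,14,170,90))
for b,_ in blobs(d,4,14,170,90):print(ray(d,b,62))
for h in(0,20,40): print(h,proj(d,o["tool_pos"]+R[:,2]*h))
c=-d["R"].T@d["t"];print("cam in tool",R.T@(c-o["tool_pos"]))
e=get_image("scene");cv2.imwrite("pics/scene1.png",e["image"][:,:,::-1]);pickle.dump(e,open("pics/scene1.pkl","wb"))
for h in(0,20,40): print(h,proj(e,o["tool_pos"]+R[:,2]*h))
cv2.imwrite("pics/s1c.png",cv2.resize(e["image"][80:270,180:330],(600,600*190//150),interpolation=2)[:590,:,::-1])
E
```

```text
1.8167 [[-0.966 -0.257 -0.001]
 [-0.257  0.966 -0.002]
 [ 0.001 -0.002 -1.   ]] [ 571.51632238 -197.17775085  244.43928248] [-0.464  0.372  0.128  1.326 -0.002 -0.724] [-0.33  0.44  0.63  0.21  0.01 -0.33] [0.77747403 0.96970128 0.47818576]
[([252.1, 174.1], 49), ([259.4, 172.4], 5), ([244.5, 176.4], 15)]
[ 570.98304743 -196.79844258   62.        ]
[ 567.51877246 -190.37595062   62.        ]
[ 575.1174197  -203.37377358   62.        ]
0 [251.14051672 273.33154105]
20 [251.16845751 252.29832894]
40 [251.19061427 235.61920351]
cam in tool [  77.25566715    0.14168071 -128.88990117]
0 [248.45712055 160.83486615]
20 [248.34819897 167.72939824]
40 [248.24262924 174.41176501]
```

View pics/wrist1.png

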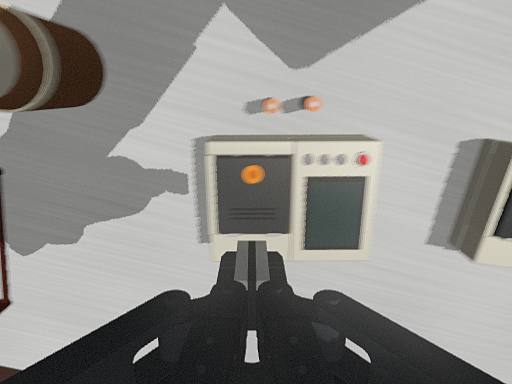

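View pics/s1c.png

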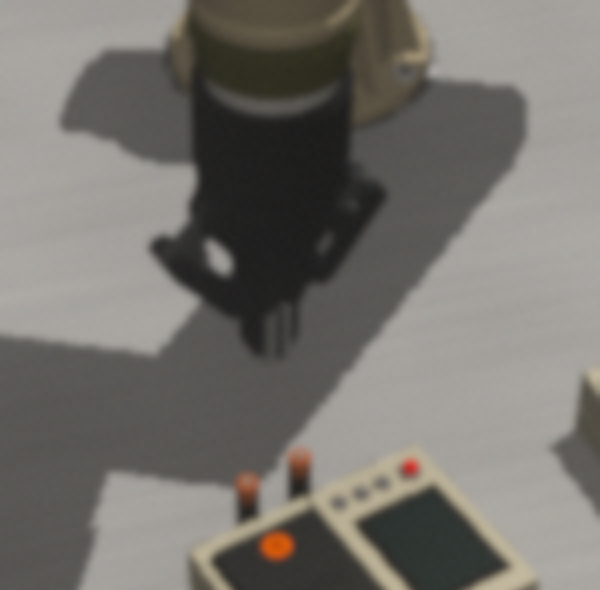

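The wrist view shows the dot at (252,174) on the red-lamp recorder. The closed fingertips end at about row 241, roughly 20–30 mm ahead of the TCP. I'll let it settle and descend partway, then re-measure.

Request:
send_rows(moves="-1 0 0 0.03 0 0 0;-1 0 0.003 0.06 0 0 0;-1 0 0.003 0.09 0 0 0;-1 0 0.003 0.11 0 0 0;-1 0 0.003 0.115 0 0 0;-1 0 0.003 0.115 0 0 0;-1 0 0.003 0.115 0 0 0")

```text
t: 2.5
tool_pos: [571.1, -194.8, 129.5]
tcp_rot: [-0.128, 0.992, -0.001, -0.0]
wrist_force: [-0.2, -0.3, 0.4]
finger_gap: 0.003
```

```bash
cat > look.py <<'E'
import sys
from bench import *
import cv2,pickle;from h import *
from scipy.spatial.transform import Rotation as Ro
tag=sys.argv[1]
o=get_obs();R=Ro.from_quat(o["tcp_rot"]).as_matrix();print(o["t"],"\n",R.round(3),o["tool_pos"].round(1),"qdmax",abs(o["qd"]).max().round(3),"F",o["wrist_force"].round(2))
print("to dot, tool axes",R.T@(np.array([570.5,-193.8,62])-o["tool_pos"]))
ims=[]
for n in("wrist","scene","top"):
    d=get_image(n);pickle.dump(d,open(f"pics/{n}{tag}.pkl","wb"))
    b=blobs(d,4,16,150,90,12);print(n,b,[ray(d,x[0],62).round(1)[:2].tolist() for x in b])
    ims.append(d["image"])
a=ims[0];s=cv2.resize(ims[1][130:280,200:330],(333,384),interpolation=2)[:, :288]
cv2.imwrite(f"pics/look{tag}.png",np.hstack([a,s])[:,:,::-1])
E
python3 look.py 2
```

```text
2.5 
 [[-0.967 -0.255 -0.001]
 [-0.255  0.967 -0.002]
 [ 0.001 -0.002 -1.   ]] [ 571.1 -194.8  129.5] qdmax 0.031 F [-0.22 -0.28  0.42]
to dot, tool axes [ 0.2707623   1.29206816 67.51250458]
wrist [([256.9, 207.2], 52), ([250.2, 219.2], 310)] [[563.3, -193.3], [572.3, -195.3]]
scene [([346.3, 173.4], 38), ([249.0, 215.8], 50)] [[502.9, 95.2], [569.8, -193.5]]
top [] []
```

View pics/look2.png

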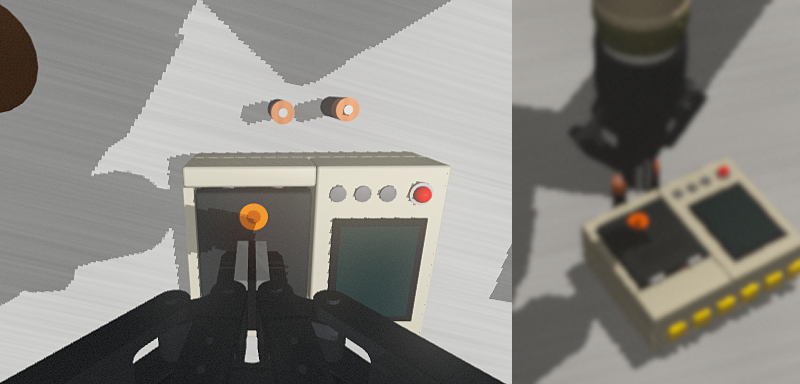

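The wrist view shows the dot at about (253,217), just ahead of the fingertips, and all views agree within 2 mm. I'll descend to just above contact, then step slowly.

Request:
send_rows(moves="-1 0 0.001 0.01 0 0 0;-1 0 0.001 0.02 0 0 0;-1 0 0.001 0.025 0 0 0;-1 0 0.001 0.03 0 0 0;-1 0 0.001 0.03 0 0 0;-1 0 0.001 0.03 0 0 0")

```text
t: 3.15
tool_pos: [571.4, -194.6, 100.0]
tcp_rot: [-0.128, 0.992, -0.001, 0.0]
wrist_force: [-1.0, 0.1, 1.1]
finger_gap: 0.0
```

```bash
python3 look.py 3
```

```text
3.15 
 [[-0.967 -0.254  0.001]
 [-0.254  0.967 -0.003]
 [-0.    -0.003 -1.   ]] [ 571.4 -194.6  100. ] qdmax 0.015 F [-0.98  0.11  1.15]
to dot, tool axes [ 0.69886778  1.07403723 37.95681236]
wrist [([252.9, 232.8], 481)] [[568.7, -194.4]]
scene [([346.3, 173.4], 38), ([248.6, 215.6], 34)] [[502.9, 95.2], [569.0, -194.2]]
top [] []
```

View pics/look3.png

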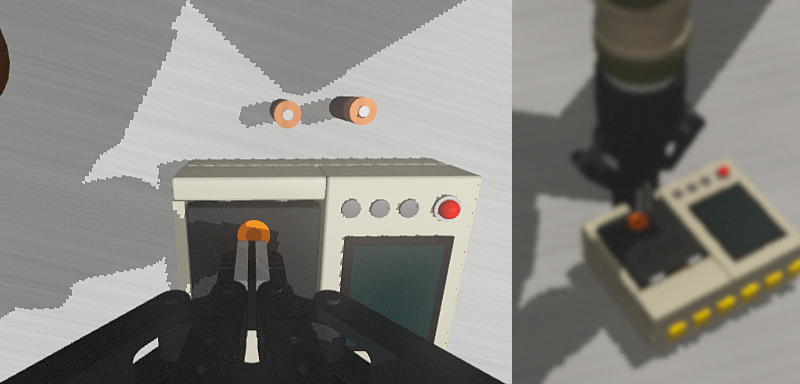

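Still above the dot, and it's centred under the tips. I'll feel downward slowly.

Request:
send_rows(moves="-1 0 0.001 0.001 0 0 0;-1 0 0.001 0.002 0 0 0;-1 0 0.001 0.003 0 0 0;-1 0 0.001 0.004 0 0 0;-1 0 0.001 0.005 0 0 0;-1 0 0.001 0.005 0 0 0")

```text
t: 3.8
tool_pos: [571.7, -193.8, 95.7]
tcp_rot: [-0.128, 0.992, -0.002, 0.001]
wrist_force: [-0.6, -0.6, 1.0]
finger_gap: 0.001
```

Request:
send_rows(moves="-1 0.001 0 0.001 0 0 0;-1 0.001 0 0.002 0 0 0;-1 0.001 0 0.003 0 0 0;-1 0.001 0 0.004 0 0 0;-1 0.001 0 0.004 0 0 0")

```text
t: 4.22
tool_pos: [570.6, -194.0, 91.4]
tcp_rot: [-0.128, 0.992, -0.002, 0.001]
wrist_force: [0.0, -0.1, 0.4]
finger_gap: -0.003
```

Request:
send_rows(moves="-1 0 0 0.001 0 0 0;-1 0 0 0.002 0 0 0;-1 0 0 0.003 0 0 0;-1 0 0 0.003 0 0 0")

```text
t: 4.55
tool_pos: [570.5, -194.0, 88.1]
tcp_rot: [-0.128, 0.992, -0.002, 0.0]
wrist_force: [0.4, -0.4, 0.2]
finger_gap: -0.001
```

```bash
python3 look.py 4
```

```text
4.55 
 [[-0.967 -0.255  0.001]
 [-0.255  0.967 -0.003]
 [-0.001 -0.003 -1.   ]] [ 570.5 -194.    88.1] qdmax 0.004 F [ 0.39 -0.38  0.16]
to dot, tool axes [-0.04656021  0.25585301 26.11176243]
wrist [([252.1, 237.5], 303)] [[565.3, -194.9]]
scene [([346.3, 173.4], 38), ([248.4, 217.1], 13)] [[502.9, 95.2], [573.3, -196.0]]
top [] []
```

View pics/look4.png

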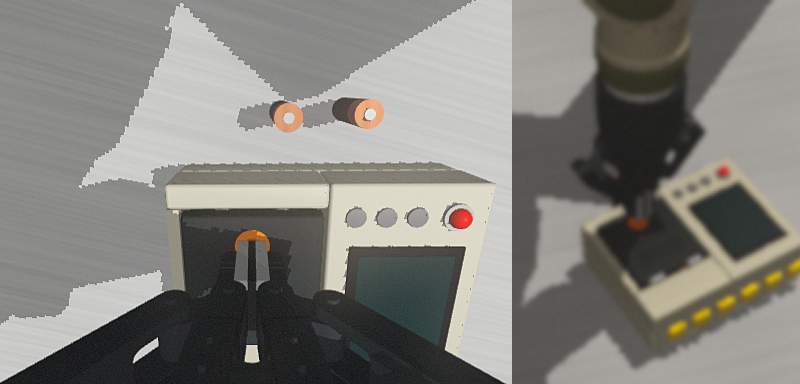

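Request:
send_rows(moves="-1 0 0 0.001 0 0 0;-1 0 0 0.002 0 0 0;-1 0 0 0.002 0 0 0")

```text
t: 4.95
tool_pos: [570.5, -194.0, 86.2]
tcp_rot: [-0.128, 0.992, -0.002, 0.001]
wrist_force: [0.8, -0.3, 0.3]
finger_gap: -0.001
```

Request:
send_rows(moves="-1 0 0 0.001 0 0 0;-1 0 0 0.002 0 0 0;-1 0 0 0.002 0 0 0")

```text
t: 5.2
tool_pos: [570.3, -193.9, 83.9]
tcp_rot: [-0.128, 0.992, -0.001, 0.0]
wrist_force: [0.7, 0.1, 0.3]
finger_gap: -0.001
```

Request:
send_rows(moves="-1 0 0 0.001 0 0 0;-1 0 0 0.002 0 0 0;-1 0 0 0.002 0 0 0")

```text
t: 5.45
tool_pos: [570.2, -193.9, 81.6]
tcp_rot: [-0.128, 0.992, -0.001, 0.0]
wrist_force: [0.0, 0.1, -1.1]
finger_gap: 0.001
```

Request:
send_rows(moves="-1 0 0 0.001 0 0 0;-1 0 0 0.0015 0 0 0;-1 0 0 0.0015 0 0 0")

```text
t: 5.7
tool_pos: [570.1, -193.8, 79.9]
tcp_rot: [-0.128, 0.992, -0.001, 0.0]
wrist_force: [-0.4, -0.4, 0.6]
finger_gap: 0.001
```

```bash
python3 look.py 5
```

```text
5.7 
 [[-0.967 -0.255  0.   ]
 [-0.255  0.967 -0.003]
 [ 0.    -0.003 -1.   ]] [ 570.1 -193.8   79.9] qdmax 0.003 F [-0.43 -0.42  0.58]
to dot, tool axes [-0.41030436 -0.04119658 17.8830716 ]
wrist [([251.6, 239.1], 53), ([235.2, 248.6], 14), ([267.6, 248.3], 12)] [[562.1, -195.7], [569.1, -202.3], [564.9, -186.8]]
scene [([346.3, 173.4], 38)] [[502.9, 95.2]]
top [] []
```

View pics/look5.png

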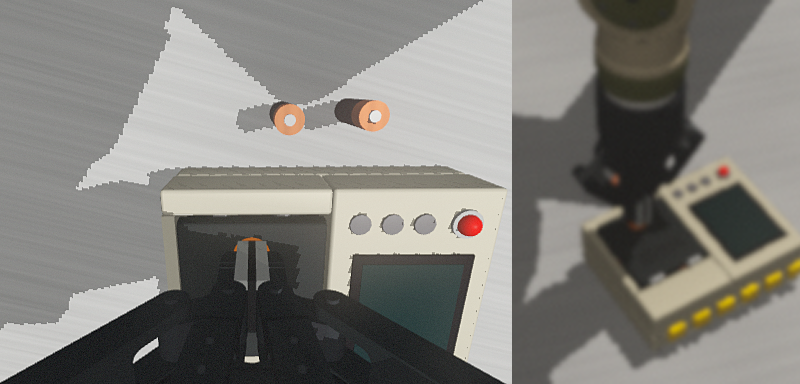

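No contact yet (about 0.6 N, within noise). The dot is almost hidden under the tips. I'll continue in millimetre steps.

Request:
send_rows(moves="-1 0 0 0.0005 0 0 0;-1 0 0 0.001 0 0 0;-1 0 0 0.001 0 0 0")

```text
t: 6.1
tool_pos: [570.2, -193.9, 79.0]
tcp_rot: [-0.128, 0.992, -0.001, 0.0]
wrist_force: [0.6, 0.1, -0.6]
finger_gap: -0.001
```

Request:
send_rows(moves="-1 0 0 0.0005 0 0 0;-1 0 0 0.001 0 0 0;-1 0 0 0.001 0 0 0")

```text
t: 6.35
tool_pos: [570.1, -193.8, 77.9]
tcp_rot: [-0.128, 0.992, -0.001, 0.0]
wrist_force: [0.0, -0.5, 0.1]
finger_gap: 0.004
```

Request:
send_rows(moves="-1 0 0 0.0005 0 0 0;-1 0 0 0.001 0 0 0;-1 0 0 0.001 0 0 0")

```text
t: 6.6
tool_pos: [570.0, -193.8, 76.7]
tcp_rot: [-0.128, 0.992, -0.001, -0.0]
wrist_force: [0.2, -0.2, 0.9]
finger_gap: -0.002
```

Request:
send_rows(moves="-1 0 0 0.0005 0 0 0;-1 0 0 0.001 0 0 0;-1 0 0 0.001 0 0 0")

```text
t: 6.85
tool_pos: [570.1, -193.9, 75.9]
tcp_rot: [-0.128, 0.992, -0.001, 0.0]
wrist_force: [-1.7, 0.5, 2.5]
finger_gap: 0.001
```

Contact is starting (2.5 N). I'll press on in small steps.

Request:
send_rows(moves="-1 0 0 0.0005 0 0 0;-1 0 0 0.001 0 0 0;-1 0 0 0.001 0 0 0")

```text
t: 7.1
tool_pos: [570.0, -193.9, 74.9]
tcp_rot: [-0.128, 0.992, -0.001, 0.0]
wrist_force: [-0.6, 0.9, 2.8]
finger_gap: -0.001
```

Request:
send_rows(moves="-1 0 0 0.0005 0 0 0;-1 0 0 0.001 0 0 0;-1 0 0 0.001 0 0 0")

```text
t: 7.35
tool_pos: [570.0, -193.9, 73.8]
tcp_rot: [-0.128, 0.992, -0.001, 0.0]
wrist_force: [-0.4, -0.3, 2.6]
finger_gap: 0.005
```

Request:
send_rows(moves="-1 0 0 0.0005 0 0 0;-1 0 0 0.001 0 0 0;-1 0 0 0.001 0 0 0")

```text
t: 7.6
tool_pos: [570.0, -193.9, 72.8]
tcp_rot: [-0.128, 0.992, -0.001, 0.0]
wrist_force: [-1.1, -0.0, 2.1]
finger_gap: -0.002
```

Request:
send_rows(moves="-1 0 0 0.0003 0 0 0;-1 0 0 0.0006 0 0 0;-1 0 0 0.0006 0 0 0")

```text
t: 7.85
tool_pos: [570.0, -193.9, 72.1]
tcp_rot: [-0.128, 0.992, -0.001, 0.0]
wrist_force: [-1.2, 0.3, 2.4]
finger_gap: -0.001
```

I'm about 4.2 mm in. One more small step should find the stop.

Request:
send_rows(moves="-1 0 0 0.0004 0 0 0;-1 0 0 0.0008 0 0 0;-1 0 0 0.0008 0 0 0")

```text
t: 8.1
tool_pos: [570.1, -193.9, 71.5]
tcp_rot: [-0.128, 0.992, -0.001, 0.0]
wrist_force: [-0.6, 0.7, 4.5]
finger_gap: 0.001
```

The force rose at about 4.8 mm in, so the dot is fully pressed. Now I'll withdraw, straight up first and then up and toward the recorder's front.

Request:
send_rows(moves="-1 0 0 -0.015 0 0 0;-1 0.005 0 -0.05 0 0 0;-1 0.02 0 -0.085 0 0 0;-1 0.045 0 -0.115 0 0 0;-1 0.075 0 -0.14 0 0 0;-1 0.1 0 -0.15 0 0 0;-1 0.1 0 -0.15 0 0 0;-1 0.1 0 -0.15 0 0 0;-1 0.1 0 -0.15 0 0 0")

```text
t: 8.85
tool_pos: [473.6, -219.0, 221.0]
tcp_rot: [-0.128, 0.992, -0.001, 0.0]
wrist_force: [0.7, 0.2, 0.3]
finger_gap: -0.002
```

```bash
python3 look.py 6
```

```text
8.85 
 [[-0.967 -0.254  0.001]
 [-0.254  0.967 -0.003]
 [-0.    -0.003 -1.   ]] [ 473.6 -219.   221. ] qdmax 0.023 F [0.69 0.2  0.28]
to dot, tool axes [-1.00110732e+02  1.43167883e-01  1.58985394e+02]
wrist [] []
scene [([346.3, 173.4], 38), ([252.3, 209.9], 64)] [[502.9, 95.2], [554.2, -180.3]]
top [([147.0, 208.6], 43)] [[502.5, 96.9]]
```

View pics/look6.png

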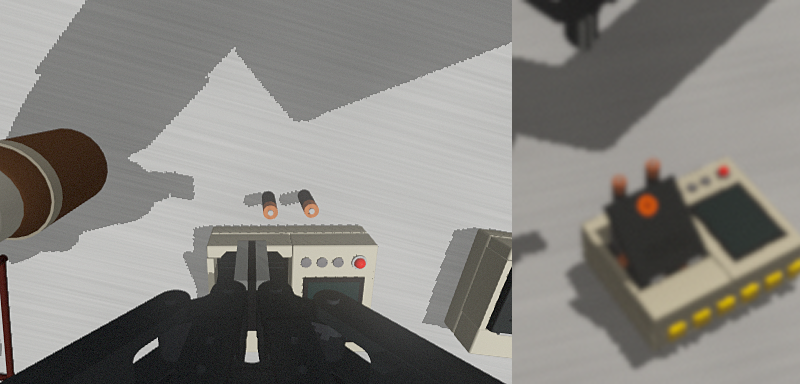

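The hatch is rising: its dot has moved to (252,210) in the scene view, and both cells are still standing. I'll wait clear of it.

Request:
send_rows(moves="-1 0 0 0 0 0 0;-1 0 0 0 0 0 0;-1 0 0 0 0 0 0;-1 0 0 0 0 0 0;-1 0 0 0 0 0 0;-1 0 0 0 0 0 0;-1 0 0 0 0 0 0;-1 0 0 0 0 0 0;-1 0 0 0 0 0 0;-1 0 0 0 0 0 0;-1 0 0 0 0 0 0;-1 0 0 0 0 0 0;-1 0 0 0 0 0 0;-1 0 0 0 0 0 0;-1 0 0 0 0 0 0;-1 0 0 0 0 0 0;-1 0 0 0 0 0 0;-1 0 0 0 0 0 0;-1 0 0 0 0 0 0;-1 0 0 0 0 0 0")

```text
t: 10.67
tool_pos: [473.7, -218.5, 220.2]
tcp_rot: [-0.129, 0.992, -0.001, -0.001]
wrist_force: [-0.0, -0.4, -0.2]
finger_gap: -0.003
```

Request:
send_rows(moves="-1 0 0 0 0 0 0;-1 0 0 0 0 0 0;-1 0 0 0 0 0 0;-1 0 0 0 0 0 0;-1 0 0 0 0 0 0;-1 0 0 0 0 0 0;-1 0 0 0 0 0 0;-1 0 0 0 0 0 0;-1 0 0 0 0 0 0;-1 0 0 0 0 0 0;-1 0 0 0 0 0 0;-1 0 0 0 0 0 0;-1 0 0 0 0 0 0;-1 0 0 0 0 0 0;-1 0 0 0 0 0 0;-1 0 0 0 0 0 0;-1 0 0 0 0 0 0;-1 0 0 0 0 0 0;-1 0 0 0 0 0 0;-1 0 0 0 0 0 0")

```text
t: 12.33
tool_pos: [473.7, -218.5, 220.2]
tcp_rot: [-0.129, 0.992, -0.001, -0.001]
wrist_force: [-0.6, -0.9, 0.4]
finger_gap: -0.002
```

```bash
python3 look.py 7
```

```text
12.3333 
 [[-0.967 -0.255 -0.001]
 [-0.255  0.967 -0.002]
 [ 0.001 -0.001 -1.   ]] [ 473.7 -218.5  220.2] qdmax 0.002 F [-0.64 -0.89  0.41]
to dot, tool axes [-100.12732641   -0.63424708  158.10020579]
wrist [] []
scene [([346.3, 173.4], 38), ([260.8, 213.5], 42), ([244.2, 230.6], 16)] [[502.9, 95.2], [571.0, -164.0], [609.8, -217.4]]
top [([147.0, 208.7], 42)] [[502.2, 96.9]]
```

Request:
send_rows(moves="-1 0 0 0 0 0 0;-1 0 0 0 0 0 0;-1 0 0 0 0 0 0;-1 0 0 0 0 0 0;-1 0 0 0 0 0 0;-1 0 0 0 0 0 0;-1 0 0 0 0 0 0;-1 0 0 0 0 0 0;-1 0 0 0 0 0 0;-1 0 0 0 0 0 0;-1 0 0 0 0 0 0;-1 0 0 0 0 0 0;-1 0 0 0 0 0 0;-1 0 0 0 0 0 0;-1 0 0 0 0 0 0;-1 0 0 0 0 0 0;-1 0 0 0 0 0 0;-1 0 0 0 0 0 0;-1 0 0 0 0 0 0;-1 0 0 0 0 0 0")

```text
t: 14.15
tool_pos: [473.7, -218.5, 220.2]
tcp_rot: [-0.129, 0.992, -0.001, -0.001]
wrist_force: [-1.1, 1.2, -0.0]
finger_gap: 0.002
```

Request:
send_rows(moves="-1 0 0 0 0 0 0;-1 0 0 0 0 0 0;-1 0 0 0 0 0 0;-1 0 0 0 0 0 0;-1 0 0 0 0 0 0;-1 0 0 0 0 0 0;-1 0 0 0 0 0 0;-1 0 0 0 0 0 0;-1 0 0 0 0 0 0;-1 0 0 0 0 0 0;-1 0 0 0 0 0 0;-1 0 0 0 0 0 0;-1 0 0 0 0 0 0;-1 0 0 0 0 0 0;-1 0 0 0 0 0 0;-1 0 0 0 0 0 0;-1 0 0 0 0 0 0;-1 0 0 0 0 0 0;-1 0 0 0 0 0 0;-1 0 0 0 0 0 0")

```text
t: 15.82
tool_pos: [473.7, -218.5, 220.2]
tcp_rot: [-0.129, 0.992, -0.001, -0.001]
wrist_force: [-0.5, 0.0, 0.0]
finger_gap: -0.002
```

```bash
python3 look.py 8; python3 - <<'E'
import pickle;from h import *
d=pickle.load(open("pics/scene8.pkl","rb"))
c=np.array([632.3,-177.2]);x=np.array([np.cos(.2612),np.sin(.2612)])
for a in(0,1.,1.2,1.3):
    p=c-x*(64*np.cos(a)-3*np.sin(a)*-1*0) + x*0
    r=-64*np.cos(a)+3*np.sin(a); z=59+64*np.sin(a)+3*np.cos(a)
    print(a,proj(d,[*(c+x*r),z]).round(1))
s0=pickle.load(open("pics/scene0.pkl","rb"))
print("red lamp",blobs(s0,0,3,120,60,3),blobs(d,0,3,120,60,3))
E
```

```text
15.8167 
 [[-0.967 -0.255 -0.001]
 [-0.255  0.967 -0.002]
 [ 0.001 -0.001 -1.   ]] [ 473.7 -218.5  220.2] qdmax 0.001 F [-0.47  0.02  0.  ]
to dot, tool axes [-100.117707     -0.62054448  158.11732316]
wrist [] []
scene [([346.3, 173.4], 38), ([260.8, 213.5], 42), ([244.1, 230.6], 17)] [[502.9, 95.2], [571.0, -164.0], [609.8, -217.6]]
top [([146.9, 208.8], 42)] [[502.0, 97.1]]
0 [249. 216.]
1.0 [256.6 210.4]
1.2 [259.5 212.2]
1.3 [261.  213.5]
red lamp [([282.0, 196.7], 7)] [([282.0, 196.7], 7)]
```

View pics/look8.png

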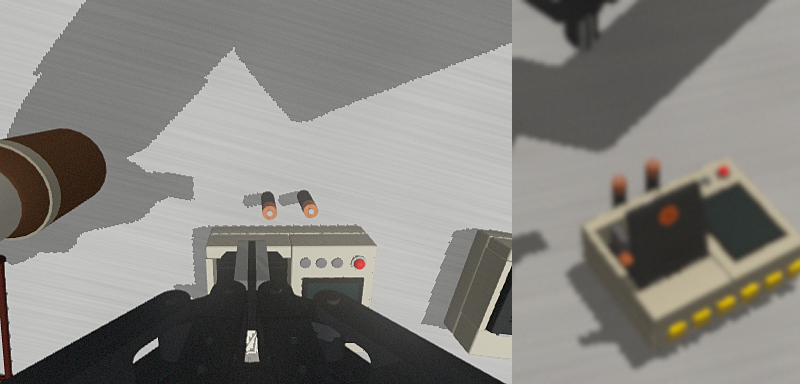

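The dot is at (260.8,213.5) in the scene view. The prediction for 1.3 rad is (261.0,213.5), and the dot hasn't moved in the last 3.5 s. The red lamp and the green-lamp recorder's dot haven't moved, and both cells are standing. I'll hand the job in.

```bash
python3 -c "
from bench import *
print(sign_off())"
```

```text
the job is handed in; nothing more can be done
None
```

The red-lamp recorder's battery hatch is open, and I handed the job in at about 16 s. I pressed the orange dot once with the closed fingertips, about 4.8 mm in. The highest force I read was about 4.5 N, at the end of the travel. I then drew the finger up and toward the recorder's front, clear of the hatch.

- **Hatch:** It sprang up by itself. The dot sits at pixel (260.8, 213.5) in the scene view, against (261.0, 213.5) predicted for fully open (1.3 rad). It had not moved over the last 3.5 s, with the arm well clear.
- **Other objects:** The red lamp and the green recorder's dot are at the same pixels as at the start, and both cells are standing. I did not measure the bottle again, but the arm stayed away from it.
- **Not checked:** The latch's follower pin cannot be seen, so I judged that it let go only from the hatch opening. No check failed. The wrist camera's dot positions were up to about 3 mm off the other views before the tips covered the dot.

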